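Let the small filter boxes out of the tipping parts pan past a held card

ROBOT

A 7-joint arm with a two-finger parallel gripper is mounted at the origin on the work surface. World frame = base frame: x ahead of the robot, y to its left, z up, the work surface at z = 0. Lengths are in m, angles in rad, forces in N, time in s.
With the tool pointing down it reaches from about 0.375 to 0.925 m from the base axis. Payload 3.1 kg.
Tool frame: the origin (TCP) lies between the finger pads; the fingertips stand 19 mm ahead of it and the grasp point (between the pads) is the TCP; z points along the fingers, y is the direction in which the jaws open and shut (so a half turn about z gives the same grasp; the last joint's range is limited). The gripper opens to 85 mm and grips with 20 to 120 N. Pads are 22 mm wide; open, the fingers measure 114 mm over their backs; the gripper's body (76 mm by 85 mm) begins 54 mm behind the grasp point. The pads swing forward as they close: fully open they stand 13 mm farther back than shut.
Start: joints at [-1.394, 0.383, 0.044, 1.598, -0.018, 1.161, -0.05], TCP at [0.176, 0.626, 0.25] pointing down, gripper open.
Joint ranges: [-2.61, 2.61], [-0.41, 2.15], [-1.48, 1.57], [0, 2.5], [-1.57, 4.71], [0.05, 1.97], [-2.85, 2.85]. Speed limits (rad/s): [2.79, 2.79, 3.14, 3.14, 3.14, 3.14, 3.14].

INTERFACE

Orientations are given as a unit quaternion [x, y, z, w].
In Python, from bench import move_ptp, movel, move_j, move_gripper, pause, inverse_kinematics, read_camera, camera_params, MotionError, sign_off, look_for, tip_of, read_time_s, read_qpos, read_joint_vel, read_effort, read_eef_pos, read_tcp_rot, read_ft_force, read_ft_torque, read_finger_gap gives the robot as it stands. Calls block until the motion is done:
- move_ptp(position, orientation): joint-space move of the TCP to a pose.
- movel(position, orientation=None, speed=0.15): straight line of the TCP; orientation=None keeps the orientation; speed is the mean speed in m/s.
- move_j(angles): joint-space move.
- move_gripper(opening, effort=None): finger opening in m; effort is the grip in N (None keeps the last); returns when the fingers have stopped.
- pause(seconds).
- inverse_kinematics(position, orientation): joint angles nearest the present ones, or None.
- read_camera(name): name is "scene" or "top" or "wrist"; returns the picture (420x560x3 uint8, red, green, blue); there is no depth.
- camera_params(name): a dict with "K" (3x3 intrinsics, pixels), "camera_from_world" (4x4, takes a point from world to camera coordinates). Camera axes: x right, y down, z forward; pixel columns grow to the right and rows downward; lengths in m; the calibration is good to about 2 mm. A picture is of the moment at which its call begins: read the wrist's pose just before it. camera_params takes no time and is no camera call; for the wrist camera it gives the pose at the moment of the call.
A pose or a line that the arm cannot do raises MotionError and nothing moves.
- sign_off(): hands the job in, once; it reports no verdict.
Trained networks look in the newest picture that a camera, given by its name, has taken for a name from the list of things; names that differ only in an ending like _2 or _b are one class to them, and where a whole thing is asked for, a point or a joint stands for the part that bears it (a point fixed in the world has none). Each returns a list of dicts, best first, with "confidence" (0 to 1); they miss things now and then, are a little off and sometimes report something else, mostly with a low value. They report only what shows in the picture. A call takes as long as a camera call. They do not tell look-alikes from the thing itself.
- look_for(camera, name): "at" ([column, row] in pixels, amid what is visible of it).
- tip_of(camera, name): "at" ([column, row] in pixels: a listed point, or the origin of a listed thing).
Readings, each from a call of its own:
- read_time_s(): time.
- read_qpos(): joint angles.
- read_joint_vel(): joint speeds.
- read_effort(): joint torques, N m.
- read_eef_pos(): TCP position.
- read_tcp_rot(): TCP orientation.
- read_ft_force(): force on the tool from outside, world axes, zero at the start.
- read_ft_torque(): the same for the moment, N m.
- read_finger_gap(): finger opening in m.
Only numpy, scipy, OpenCV 4.12 (cv2) and the standard library are available. Lean on these libraries where they do the work, as an engineer would, in place of code of your own. Each camera call takes 0.05 s, during which the arm holds its last target. There are 200 camera calls.

TASK

Take the blank panel from its rack and hold it across the mouth of the parts pan as a card, so that it bars the way of the big transformer and leaves a narrow gap only in front of the two small filter boxes. Press the pan's lip down with the card until both small boxes have slid out through the gap into the tray, while the transformer stays in the pan; then let the pan come back level and put the panel back upright in its rack. Do not touch the small boxes or the transformer with the gripper, and leave the other things on the bench alone.

Things in the scene. Friction and masses are not known exactly. Their poses are not given: they have to be found in the camera images.
- pan (a joint): tilt of the sprung dark grey metal parts pan, rad: 0 level (a spring rests it there), grows as its open lip goes down, stop at 0.6. About 6 N pressed down 25 mm behind the lip edge starts it moving, 7 to 12 N holds it at 0.5; damped, it comes back level by itself when let go. Its loose parts start to slide at about 0.15 to 0.3 and slide freely at 0.5.
- pan_lip (a point): middle of the pan's open front edge (lip), on the upper face of its floor; moves with the pan. x points out of the mouth (downhill when tipped; about world +x), y along the lip to the left, z up out of the floor. Hinge axis at x -110, z -5 mm, parallel to y. Floor 220 x 230 mm; side walls 42 mm high end 50 mm short of the lip: that last 50 mm is a bare apron for the card to stand on.
- stand: steel stand that carries pan and tray, fixed. Origin on the bench straight under the middle of the pan's hinge, which is 100 mm up; x towards the mouth, y left. Two grey posts at y = +-134 mm beside the pan rise to 115 mm.
- tray: shallow grey tray fixed to the stand in front of and below the mouth. Origin on the bench at the middle of its near edge, 25 mm before the lip edge of the level pan; x away from the pan, y left. 226 mm long in x, 292 mm wide; floor slopes from 24 mm above the bench near the pan to 6 mm at the far end; walls 60 mm high at the sides and far end.
- filter1: small die-cast metal box, 62 (x) x 40 (y) x 28 mm high, 130 g, slippery, loose in the pan with its long side along the pan. Origin in the centre of its underside, z up.
- filter2: second small box, same as filter1, behind or before it in the same half (left or right) of the pan; their centres start 56 to 68 mm to the left or right of the pan's middle line.
- transformer: open iron transformer, bare steel plates with a copper-coloured winding, 90 x 90 mm, 42 mm high, 450 g, slippery, loose in the other half of the pan, centre 58 to 66 mm from the pan's middle line. Origin in the centre of its underside, z up.
- card: the blank panel: upright aluminium plate 6 mm thick (x), 135 mm wide (y), 100 mm high, with a black grip on its top edge 14 mm thick (x), 80 mm wide (y), from 98 to 130 mm above the lower edge; 200 g. Origin in the middle of its lower edge, z up. At first it stands in the rack.
- rack: wooden rack on the bench, 90 (x) x 180 (y) x 55 mm high. Origin in the centre of its underside. A slot along y in its top, 16 mm wide (x), 156 mm long (y), floor 10 mm above the bench, holds the panel upright, the panel's x along the rack's x, either way round.
- multimeter: bystander: grey hand multimeter lying on the bench at the left, 150 x 78 x 36 mm (45 mm at its dial). Origin in the centre of its underside. Leave alone.
- swr_meter: bystander: black meter box on the bench far left, 100 x 120 x 90 mm. Origin in the centre of its underside. Leave alone.
- driver: bystander: screwdriver, 190 mm long, lying on the bench beyond the rack. Leave alone.
There are look-alikes about, which are no part of the job. Leave any green look-alike of the rack alone.

How it is judged:
On the way, in this order (a step that is already met when the one before it is completed fails the run):
1. the panel stands across the mouth of the still level pan, its lower edge on or just above the apron, facing squarely (x of card in the frame of pan_lip between -0.06 and 0.01 m and y of card in the frame of pan_lip between -0.1 and 0.1 m and z of card in the frame of pan_lip between -0.015 and 0.02 m and angle between the y axis of card and the y axis of pan_lip, either way round below 0.35 rad and value of joint pan below 0.1 rad), for 0.1 s.
2. the pan is tipped by pressing with the panel, which stays across the mouth (x of card in the frame of pan_lip between -0.06 and 0.01 m and y of card in the frame of pan_lip between -0.1 and 0.1 m and z of card in the frame of pan_lip between -0.015 and 0.02 m and angle between the y axis of card and the y axis of pan_lip, either way round below 0.35 rad and value of joint pan above 0.12 rad and contact force between card and stand above 0.5 N), for 0.1 s.
3. both small boxes are in the tray and the transformer is in the pan while the panel is still across the mouth (x of card in the frame of pan_lip between -0.06 and 0.01 m and y of card in the frame of pan_lip between -0.1 and 0.1 m and z of card in the frame of pan_lip between -0.015 and 0.02 m and angle between the y axis of card and the y axis of pan_lip, either way round below 0.35 rad and x of filter1 in the frame of tray between 0.015 and 0.225 m and y of filter1 in the frame of tray between -0.145 and 0.145 m and z of filter1 in the frame of tray between -0.005 and 0.075 m and x of filter2 in the frame of tray between 0.015 and 0.225 m and y of filter2 in the frame of tray between -0.145 and 0.145 m and z of filter2 in the frame of tray between -0.005 and 0.075 m and x of transformer in the frame of pan_lip between -0.225 and -0.02 m and y of transformer in the frame of pan_lip between -0.115 and 0.115 m and z of transformer in the frame of pan_lip between -0.01 and 0.03 m), for 0.1 s.
At the end, for the whole second after the job is handed in: both small boxes lie at rest within the tray, the transformer lies at rest in the pan, its centre at least 20 mm behind the lip edge, the pan is level (under 0.06 rad), and the panel is released and stands in the rack's slot, lower edge within 10 mm of the slot's floor and within 0.3 rad of upright (x of filter1 in the frame of tray between 0.015 and 0.225 m and y of filter1 in the frame of tray between -0.145 and 0.145 m and z of filter1 in the frame of tray between -0.005 and 0.075 m and x of filter2 in the frame of tray between 0.015 and 0.225 m and y of filter2 in the frame of tray between -0.145 and 0.145 m and z of filter2 in the frame of tray between -0.005 and 0.075 m and x of transformer in the frame of pan_lip between -0.225 and -0.02 m and y of transformer in the frame of pan_lip between -0.115 and 0.115 m and z of transformer in the frame of pan_lip between -0.01 and 0.03 m and value of joint pan below 0.06 rad and x of card in the frame of rack between -0.015 and 0.015 m and y of card in the frame of rack between -0.02 and 0.02 m and z of card in the frame of rack between 0 and 0.02 m and angle between card's own z axis and vertical below 0.3 rad and linear speed of each of card, filter1, filter2, transformer below 0.03 m/s); the robot touches nothing.
It fails at once if the transformer falls out of the pan (z of transformer in the frame of pan_lip below -0.025 m).
It fails at once if the gripper touches a small box or the transformer (contact force between any of the fingers, the arm and filter1 above 0.5 N or contact force between any of the fingers, the arm and filter2 above 0.5 N or contact force between any of the fingers, the arm and transformer above 0.5 N).
It fails at once if the multimeter, the meter box or the screwdriver is pushed away (distance of any of multimeter, swr_meter, driver from where it was at the start of the episode above 0.03 m).
It also fails if it takes over 56 s, if anything falls off the work surface, if the arm or the gripper's body presses on something with over 40 N, if the wrist force passes 120 N, or if a joint passes its speed limit or range.

## Working session

There is one attempt and no reset: what is moved stays moved. The work goes in short steps, each a Python script; the robot and the scene stay as the last script left them, time stands still between calls to the robot, and variables do not carry over. Pictures are saved under pics/ and viewed, about 8 in all and at most 12, crops included, and the job is handed in when it is done.

```bash
mkdir -p pics; ls; cat > h.py <<'E'
import numpy as np, cv2
from bench import *
def ray(cam,uv):
    p=camera_params(cam);K=np.array(p["K"]);T=np.array(p["camera_from_world"])
    R=T[:3,:3];c=-R.T@T[:3,3];d=R.T@np.linalg.inv(K)@np.array([uv[0],uv[1],1.])
    return c,d
def onz(cam,uv,z):
    c,d=ray(cam,uv);return c+d*(z-c[2])/d[2]
def proj(cam,P):
    p=camera_params(cam);K=np.array(p["K"]);T=np.array(p["camera_from_world"])
    q=T[:3,:3]@np.array(P)+T[:3,3];q=K@q;return q[:2]/q[2]
def save(cam,name):
    im=np.array(read_camera(cam));cv2.imwrite("pics/"+name+".png",im[:,:,::-1]);return im
E
python3 - <<'E'
from h import *
for cam in ["top","scene"]:
    save(cam,cam+"1")
    p=camera_params(cam);print(cam,np.linalg.inv(p["camera_from_world"])[:3,3])
    for n in ["pan_lip","stand","tray","filter1","transformer","card","rack","multimeter","driver"]:
        print(n,[(np.round(r["at"]).tolist(),round(r["confidence"],2)) for r in tip_of(cam,n)[:3]],[(np.round(r["at"]).tolist(),round(r["confidence"],2)) for r in look_for(cam,n)[:3]])
print(read_time_s(),read_tcp_rot())
E
```

```text
pics
top [ 0.46611301 -0.04433425  1.34344377]
pan_lip [([229.0, 191.0], 0.78), ([146.0, 254.0], 0.48)] [([229.0, 230.0], 0.91)]
stand [([232.0, 232.0], 0.67), ([149.0, 256.0], 0.32)] [([230.0, 188.0], 0.89), ([382.0, 211.0], 0.74)]
tray [([234.0, 203.0], 0.89), ([374.0, 156.0], 0.62)] [([236.0, 160.0], 0.98)]
filter1 [([247.0, 254.0], 0.76), ([247.0, 226.0], 0.54)] [([249.0, 227.0], 0.65), ([245.0, 256.0], 0.62)]
transformer [([203.0, 231.0], 0.96)] [([198.0, 234.0], 0.79), ([109.0, 180.0], 0.64)]
card [([376.0, 212.0], 0.54), ([371.0, 157.0], 0.19)] [([377.0, 210.0], 0.77)]
rack [([447.0, 179.0], 0.91), ([376.0, 211.0], 0.81), ([342.0, 274.0], 0.66)] [([451.0, 177.0], 0.95), ([345.0, 273.0], 0.63)]
multimeter [([149.0, 255.0], 0.75)] [([148.0, 252.0], 0.95), ([228.0, 231.0], 0.22)]
driver [([370.0, 156.0], 0.66), ([115.0, 184.0], 0.66)] [([378.0, 147.0], 0.67)]
scene [ 1.25275186 -0.66009825  1.09686048]
pan_lip [([326.0, 195.0], 0.92)] [([322.0, 171.0], 0.64)]
stand [([301.0, 200.0], 0.84), ([317.0, 172.0], 0.41)] [([322.0, 215.0], 0.86)]
tray [([320.0, 213.0], 0.84)] [([339.0, 228.0], 0.58)]
filter1 [([284.0, 182.0], 0.67), ([295.0, 190.0], 0.51)] [([282.0, 178.0], 0.57), ([296.0, 188.0], 0.55)]
transformer [([321.0, 171.0], 0.94)] [([320.0, 170.0], 0.67)]
card [([319.0, 214.0], 0.74), ([292.0, 192.0], 0.72), ([220.0, 270.0], 0.65)] [([217.0, 254.0], 0.74)]
rack [([220.0, 270.0], 0.91), ([180.0, 329.0], 0.78), ([215.0, 227.0], 0.77)] [([221.0, 272.0], 0.7), ([214.0, 222.0], 0.62), ([180.0, 329.0], 0.59)]
multimeter [([340.0, 167.0], 0.95)] [([345.0, 163.0], 0.87), ([303.0, 182.0], 0.31)]
driver [([253.0, 304.0], 0.85)] [([254.0, 317.0], 0.77)]
1.9 [1.36940931e-01 9.90579215e-01 4.52926787e-06 9.71105573e-07]
```

View pics/top1.png

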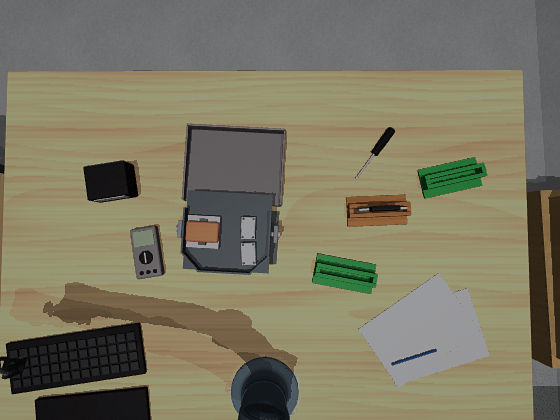

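View pics/scene1.png

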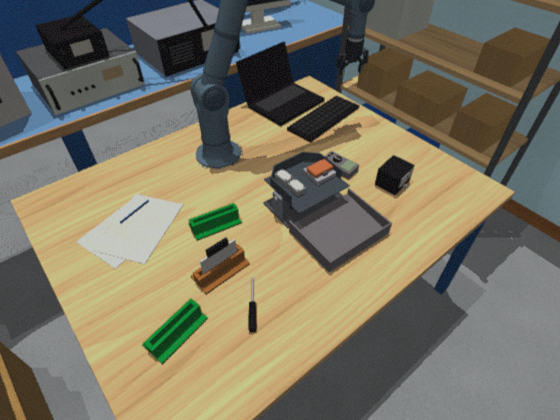

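```bash
python3 - <<'E'
from h import *
for n,uv,z in [("lip",(229,191),.105),("stand",(232,232),0),("hinge",(232,232),.1),("tray",(234,203),.0),("f1",(247,254),.105),("f2",(247,226),.105),("tf",(203,231),.105),("rack",(376,211),0),("cardtopL",(356,210),.14),("cardtopR",(402,208),.14),("rackTL",(346,197),.055),("rackTR",(408,195),.055),("rackBL",(348,226),.055),("rackBR",(408,224),.055)]:
    print(n,onz("top",uv,z).round(3))
p=camera_params("wrist");T=np.linalg.inv(p["camera_from_world"]);print(T.round(3),p["K"])
print(read_eef_pos(),read_qpos())
im=cv2.imread("pics/top1.png")
a=cv2.resize(im[110:290,160:300],None,fx=2.8,fy=2.8,interpolation=cv2.INTER_CUBIC)
b=cv2.resize(im[110:290,330:470],None,fx=2.8,fy=2.8,interpolation=cv2.INTER_CUBIC)
cv2.imwrite("pics/crop1.png",np.hstack([a,b]))
E
```

```text
lip [0.588 0.094 0.105]
stand [0.473 0.096 0.   ]
hinge [0.472 0.086 0.1  ]
tray [0.561 0.091 0.   ]
f1 [0.411 0.043 0.105]
f2 [0.489 0.043 0.105]
tf [0.475 0.166 0.105]
rack [ 0.537 -0.342  0.   ]
cardtopL [ 0.532 -0.256  0.14 ]
cardtopR [ 0.537 -0.382  0.14 ]
rackTL [ 0.575 -0.243  0.055]
rackTR [ 0.58  -0.424  0.055]
rackBL [ 0.49  -0.248  0.055]
rackBR [ 0.496 -0.423  0.055]
[[ 0.272  0.92   0.282  0.105]
 [ 0.962 -0.26  -0.08   0.647]
 [-0.     0.293 -0.956  0.374]
 [ 0.     0.     0.     1.   ]] [[306.18569482   0.         278.84628456]
 [  0.         306.18569482 212.73519043]
 [  0.           0.           1.        ]]
[0.17638005 0.62562608 0.25029436] [-1.39380745  0.38288587  0.04393618  1.59786674 -0.01788843  1.16122379
 -0.04987389]
```

View pics/crop1.png

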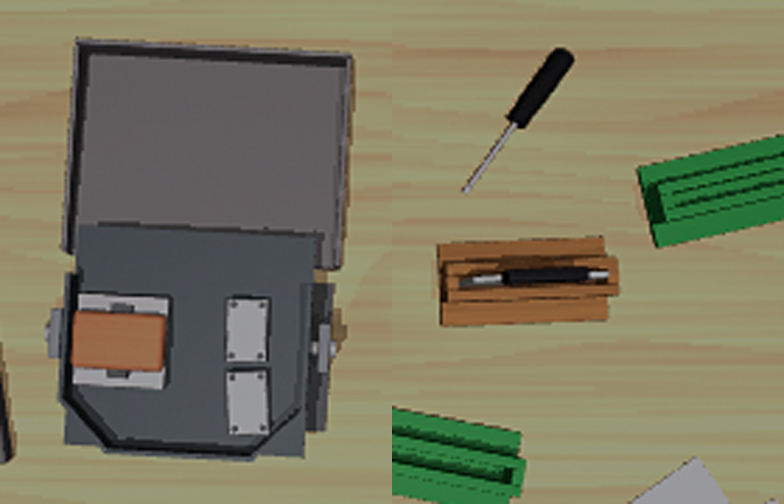

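```bash
cat >> h.py <<'E'
from scipy.spatial.transform import Rotation as Rot
def ori(yaw,s=-1,tilt=0.):
    "tool down, jaws along card x (card yaw given); s=-1: camera on the -y side; tilt: about card y"
    y=np.array([s,0,0.]);z=np.array([0,0,-1.]);x=np.cross(y,z)
    return (Rot.from_euler('z',yaw)*Rot.from_euler('y',tilt)*Rot.from_matrix(np.c_[x,y,z])).as_quat()
E
python3 - <<'E'
from h import *
for s in (-1,1):
  for P,yw in [((.5,.09,.36),-.045),((.535,-.345,.3),.033),((.56,.13,.22),-.045)]:
    print(s,inverse_kinematics(list(P),ori(yw,s).tolist()))
L=onz("top",(187.9,189.6),.105);R=onz("top",(275,193.6),.105);print("lip corners",L.round(4),R.round(4),(L+R)[:2]/2,np.linalg.norm(L-R))
move_ptp([.5,.09,.36],ori(-.045).tolist())
save("wrist","w_pan")
for n in ["pan_lip","stand","filter1","transformer"]:
    z=0 if n=="stand" else .105
    print(n,[(np.round(r["at"]).tolist(),round(r["confidence"],2),onz("wrist",r["at"],z).round(3)) for r in tip_of("wrist",n)[:2]])
np.savez("wp.npz",K=camera_params("wrist")["K"],T=camera_params("wrist")["camera_from_world"])
move_ptp([.535,-.345,.3],ori(.033).tolist())
save("wrist","w_rack")
for n,z in [("card",.01),("rack",0)]:
    print(n,[(np.round(r["at"]).tolist(),round(r["confidence"],2),onz("wrist",r["at"],z).round(3)) for r in tip_of("wrist",n)[:2]])
print(read_time_s(),read_ft_force())
E
```

```text
-1 [-0.74317404  0.01477062  0.49387364  1.81193436 -0.00723403  1.31665887
  2.84906546]
-1 [-0.38781035  0.71202621  1.37775996  1.61538052 -0.70691567  1.41116076
 -2.04333759]
-1 [ 0.64837089  0.59112935 -1.23921601  1.77048858  0.59543622  1.22119463
  2.33923153]
1 [-0.92320224  0.00853166  0.67690856  1.81829314 -0.00552143  1.31665262
 -0.28992325]
1 [-0.31124862  0.5478849   1.1549353   1.61298366 -0.51395491  1.32199799
  0.95325562]
1 [-0.83809116  0.31168476  0.640615    1.83747441 -0.21156521  1.06099879
 -0.16153298]
lip corners [0.5917 0.21   0.105 ] [ 0.5802 -0.0352  0.105 ] [0.58597627 0.08737788] 0.24552307920606614
pan_lip [([214.0, 189.0], 0.64, array([0.583, 0.098, 0.105]))]
stand []
filter1 [([290.0, 140.0], 0.98, array([0.485, 0.041, 0.105])), ([350.0, 138.0], 0.71, array([0.413, 0.043, 0.105]))]
transformer [([302.0, 238.0], 0.58, array([0.473, 0.169, 0.105]))]
card [([280.0, 185.0], 0.89, array([ 0.533, -0.331,  0.01 ]))]
rack [([277.0, 181.0], 0.88, array([ 0.538, -0.336,  0.   ])), ([398.0, 246.0], 0.8, array([ 0.353, -0.243,  0.   ]))]
8.8 [-0.65815136 -0.22801613 -0.10047082]
```

View pics/w_pan.png

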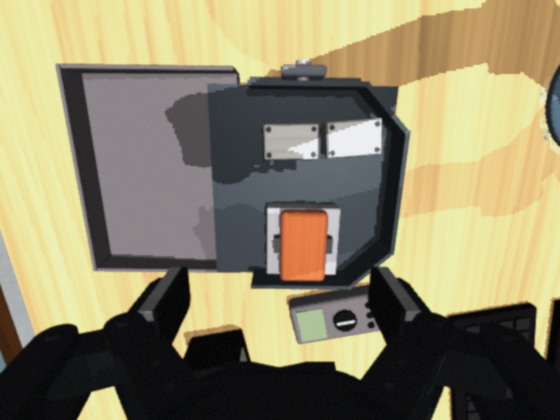

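View pics/w_rack.png

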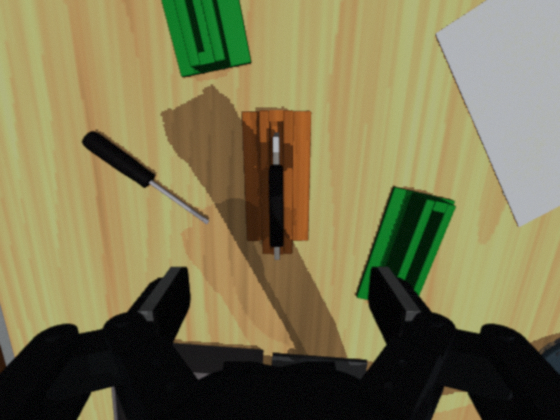

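```bash
python3 - <<'E'
from h import *
w=np.load("wp.npz")
def oz(uv,z):
    R=w["T"][:3,:3];c=-R.T@w["T"][:3,3];d=R.T@np.linalg.inv(w["K"])@np.array([*uv,1.]);return c+d*(z-c[2])/d[2]
for n,uv,z in [("lipR",(209,84),.105),("lipL",(217,271),.105),("f1tl",(264,125),.133),("f1tr",(319,124),.133),("f1bl",(264,160),.133),("f1br",(320,158),.133),("f2tr",(381,118),.133),("f2br",(382,153),.133),("tf",(268,207),.13),("tfb",(268,276),.13),("tray_nearR",(239,70),.06),("trayfarR",(58,66),.06),("trayfarL",(95,270),.06)]: print(n,oz(uv,z).round(4))
for n,uv,z in [("rack",(242,111),.055),("",(311,111),.055),("",(309,241),.055),("",(247,240),.055),("gripR",(276,165),.14),("gripL",(276.5,247),.14),("plateR",(276,137),.11),("plateL",(276.5,256),.11)]: print(n,onz("wrist",uv,z).round(4))
P=np.array([.587,.088,.105]);
q=inverse_kinematics([.535,-.34,.3],ori(.033,1).tolist());print(q)
for t in (0,.25,.5,.55): print(t,inverse_kinematics([.56+.0,.13,.2-.1*t],ori(-.05,1,t).tolist()))
E
```

```text
lipR [ 0.5748 -0.025   0.105 ]
lipL [0.5904 0.2125 0.105 ]
f1tl [0.5133 0.0225 0.133 ]
f1tr [0.4528 0.0241 0.133 ]
f1bl [0.5155 0.0607 0.133 ]
f1br [0.4519 0.0613 0.133 ]
f2tr [0.385  0.0208 0.133 ]
f2br [0.3818 0.0588 0.133 ]
tf [0.5142 0.1172 0.13  ]
tfb [0.5193 0.2097 0.13  ]
tray_nearR [ 0.5443 -0.0446  0.06  ]
trayfarR [ 0.7718 -0.0593  0.06  ]
trayfarL [0.7882 0.2256 0.06  ]
rack [ 0.58   -0.4258  0.055 ]
 [ 0.5012 -0.4283  0.055 ]
 [ 0.4936 -0.2685  0.055 ]
 [ 0.5739 -0.2673  0.055 ]
gripR [ 0.539  -0.3778  0.14  ]
gripL [ 0.536  -0.2957  0.14  ]
plateR [ 0.5399 -0.4012  0.11  ]
plateL [ 0.5355 -0.2717  0.11  ]
[-0.04027162  0.370333    0.69633995  1.60887623 -0.24692383  1.25249236
  0.73348749]
0 [-1.04881608  0.41632961  0.9250432   1.86334827 -0.38132468  1.05089695
 -0.02055123]
0.25 [-0.7467773   0.53177124  0.64404171  1.69981828 -0.37036915  1.28200662
 -0.02703583]
0.5 [-0.56692641  0.68485751  0.48627432  1.53620399 -0.37232493  1.50948388
 -0.02765276]
0.55 [-0.53894695  0.7173534   0.46153647  1.50349151 -0.37228644  1.55413545
 -0.02904684]
```

```bash
python3 - <<'E'
from h import *
o=ori(.037,1).tolist()
move_ptp([.5375,-.337,.22],o)
movel([.5375,-.337,.124],o,speed=.12)
print("pre",read_ft_force())
move_gripper(.0,effort=80)
print(read_finger_gap(),read_eef_pos(),read_ft_force())
movel([.5375,-.337,.31],o,speed=.2)
print(read_finger_gap(),read_ft_force(),read_time_s())
o=ori(-.057,1).tolist()
move_ptp([.5626,.1384,.29],o)
movel([.5626,.1384,.24],o,speed=.12)
a=save("scene","hover_s");b=save("top","hover_t")
a=cv2.resize(a[110:260,220:420],None,fx=3.9,fy=3.9,interpolation=cv2.INTER_CUBIC)
cv2.imwrite("pics/hover_c.png",a[:,:,::-1])
save("wrist","hover_w")
print([(proj("scene",P)-[220,110])*3.9 for P in [(.5626,.1384,.126)]])
print(read_eef_pos(),read_qpos().round(2),read_time_s(),read_ft_force())
E
```

```text
pre [-0.15718562 -0.06015911 -0.50811618]
0.013180699417179165 [ 0.53682804 -0.33726126  0.12435009] [-2.8487306  -0.20843261  4.05543709]
0.013120587190581682 [-0.26900479  0.45411337 -2.27504346] 13.45
[array([431.67731955, 294.75562718])]
[0.56331965 0.13886262 0.24116765] [ 0.6   0.52 -1.17  1.74  0.51  1.22 -0.76] 15.9083 [ 0.2200156  -0.78357272 -2.95643371]
```

View pics/hover_c.png

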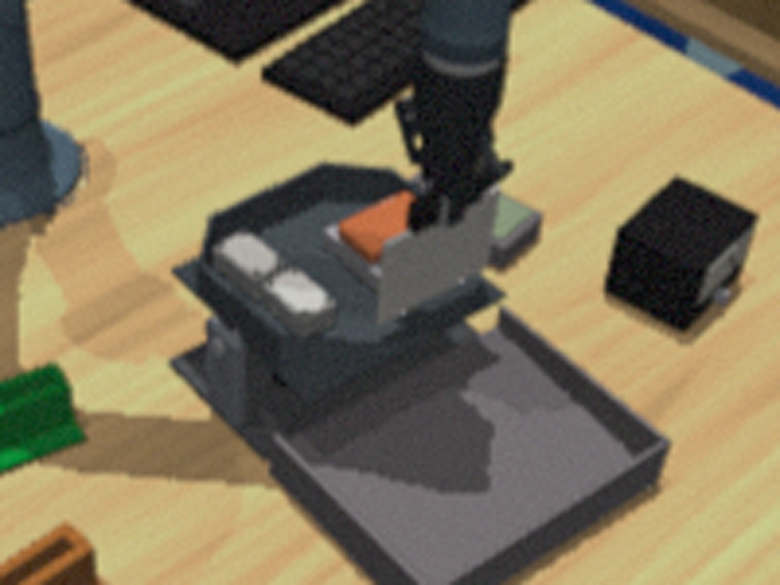

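View pics/hover_w.png

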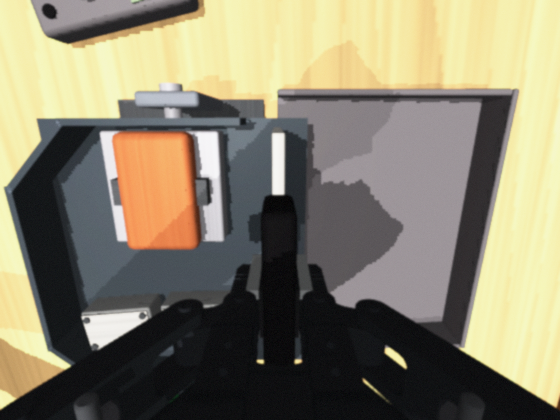

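```bash
cat >> h.py <<'E'
LIP=np.array([.585,.093,.105]);YAW=-.057
def arc(t,press=0.,cx=-.025,cy=.044,h=.1145):
    "TCP pose with card standing on the apron at pan tilt t, pressed in by press"
    Rz=Rot.from_euler('z',YAW);Rt=Rot.from_euler('y',t)
    v=Rt.apply([cx+.11,cy,.005+h-press])+np.array([-.11,0,-.005])
    return (LIP+Rz.apply(v)).tolist(),ori(YAW,1,t).tolist()
E
python3 - <<'E'
from h import *
for uv in [(307,119),(307.5,190),(307,155)]: print(onz("wrist",uv,.105).round(4))
for t in (0,.1,.2,.3,.4,.5,.56):
    p,o=arc(t); q=inverse_kinematics(p,o); print(t,np.round(p,3),None if q is None else np.round(q,2))
E
```

```text
[0.5908 0.2132 0.105 ]
[0.5894 0.1542 0.105 ]
[0.5899 0.1843 0.105 ]
0 [0.563 0.138 0.219] [ 0.58  0.54 -1.15  1.76  0.53  1.19 -0.78]
0.1 [0.574 0.138 0.21 ] [ 0.53  0.63 -1.11  1.67  0.52  1.29 -0.76]
0.2 [0.585 0.137 0.2  ] [ 0.48  0.71 -1.08  1.59  0.51  1.39 -0.74]
0.3 [0.594 0.137 0.189] [ 0.43  0.79 -1.05  1.5   0.5   1.48 -0.72]
0.4 [0.602 0.136 0.177] [ 0.39  0.87 -1.01  1.41  0.48  1.58 -0.7 ]
0.5 [0.609 0.136 0.164] [ 0.35  0.94 -0.98  1.32  0.46  1.66 -0.68]
0.56 [0.613 0.135 0.156] [ 0.32  0.98 -0.97  1.27  0.44  1.72 -0.67]
```

```bash
python3 - <<'E'
from h import *
f0=read_ft_force()[2]
p,o=arc(0,-.006); movel(p,o,speed=.08)
pr=-.006
while pr<.006:
    pr+=.0015; movel(arc(0,pr)[0],o,speed=.03)
    f=read_ft_force()[2]-f0
    if f>2.5: break
print("contact",pr,f,read_eef_pos())
pause(.25)
t0=pr-.0005
ok=True
for t in (.06,.12,.18,.24,.30):
    p,oo=arc(t,pr+.001); movel(p,oo,speed=.06); print(t,(read_ft_force()).round(1),read_eef_pos().round(3))
pause(.3)
np.save("pr.npy",[pr,f0])
save("top","tilt_t");a=save("scene","tilt_s")
a=cv2.resize(a[110:260,220:420],None,fx=3.9,fy=3.9,interpolation=cv2.INTER_CUBIC)
cv2.imwrite("pics/tilt_c.png",a[:,:,::-1])
print(read_finger_gap(),read_time_s())
E
```

```text
contact 0.0014999999999999996 8.156469086565602 [0.56283842 0.13850474 0.21920633]
0.06 [ 0.2 -1.   5.8] [0.572 0.138 0.213]
0.12 [ 1.7 -1.6  6.4] [0.579 0.138 0.208]
0.18 [ 2.5 -1.   5.2] [0.585 0.138 0.202]
0.24 [1.7 0.1 5.7] [0.591 0.137 0.195]
0.3 [5.7 1.1 1.5] [0.597 0.137 0.187]
0.013314444985461214 19.6167
```

View pics/tilt_c.png

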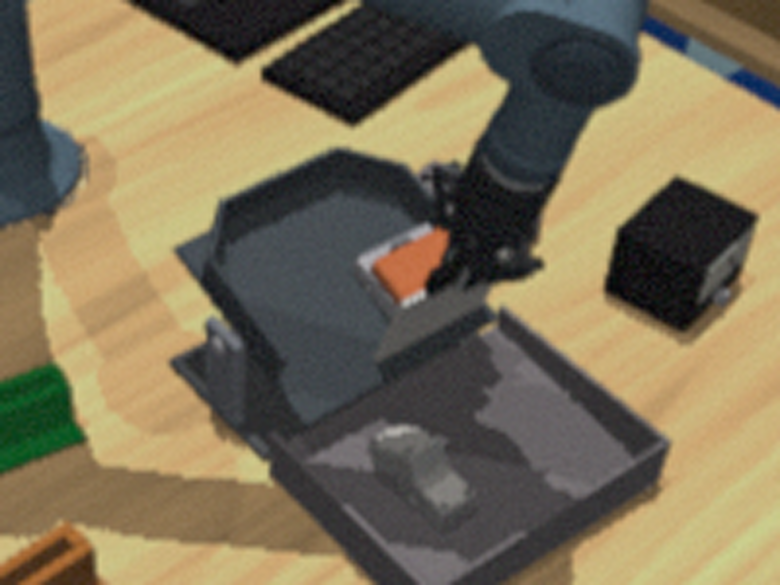

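```bash
python3 - <<'E'
from h import *
pr,f0=np.load("pr.npy")
pause(.6)
b=save("top","tip_done")
for t in (.2,.1,0):
    p,oo=arc(t,pr); movel(p,oo,speed=.06)
pause(.3)
print(read_ft_force()-[0,0,f0])
o=ori(YAW,1).tolist()
p,_=arc(0,-.08); movel(p,o,speed=.1)
a=save("scene","lift_s");b=save("top","lift_t")
a=cv2.resize(a[110:260,220:420],None,fx=2,fy=2,interpolation=cv2.INTER_CUBIC);b=cv2.resize(b[110:290,160:300],None,fx=2,fy=2,interpolation=cv2.INTER_CUBIC)
h=np.zeros((360,680,3),np.uint8);h[:300,:400]=a;h[:,400:]=b;cv2.imwrite("pics/lift_c.png",h[:,:,::-1])
for n,z in (("transformer",.105),("filter1",.02)):print(n,[(onz("top",r["at"],z).round(3),round(r["confidence"],2)) for r in tip_of("top",n)[:2]])
print(read_finger_gap(),read_time_s())
E
```

```text
[-1.88137585  0.31836192  6.31724584]
transformer [(array([0.582, 0.094, 0.105]), 0.69)]
filter1 [(array([0.744, 0.041, 0.02 ]), 0.83), (array([0.706, 0.023, 0.02 ]), 0.76)]
0.01336732145769286 22.9167
```

View pics/lift_c.png

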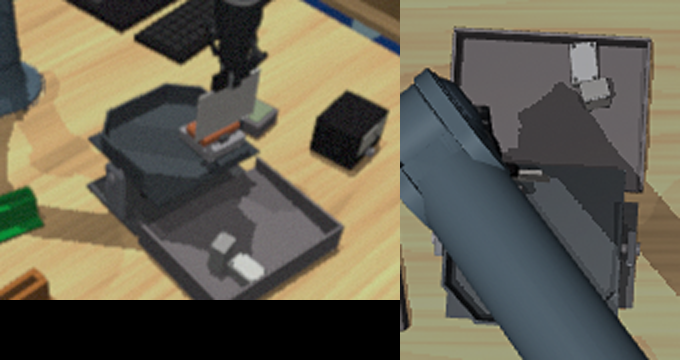

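```bash
python3 - <<'E'
from h import *
o=ori(YAW,1).tolist()
p,_=arc(0,-.10); movel(p,o,speed=.12)
o=ori(.037,1).tolist()
x,y=.537,-.337
move_ptp([x,y,.31],o)
movel([x,y,.20],o,speed=.12)
pause(.2);f0=read_ft_force();print(read_eef_pos(),f0)
a=save("scene","back_s");w=save("wrist","back_w")
a=cv2.resize(a[170:300,150:300],None,fx=2.8,fy=2.8,interpolation=cv2.INTER_CUBIC)
h=np.zeros((420,980,3),np.uint8);h[:364,:420]=a;h[:,420:]=w;cv2.imwrite("pics/back_c.png",cv2.resize(h,None,fx=.8,fy=.8)[:,:,::-1])
print(read_time_s(),read_qpos().round(2))
E
```

```text
[ 0.53756728 -0.33719659  0.20101905] [ 0.22204543  0.18670844 -1.65720013]
26.3333 [ 1.28  0.66 -1.1   1.64  0.62  1.22  0.09]
```

View pics/back_c.png

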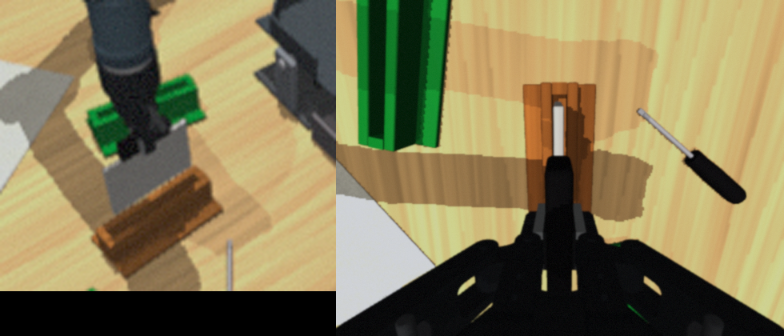

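Card is centred over the slot, both in line. Inserting with force watch.

```bash
python3 - <<'E'
from h import *
o=ori(.037,1).tolist();x,y=.537,-.337
f0=read_ft_force()
for z in [.17,.16,.15,.14,.134,.130,.128,.1265,.125,.1235]:
    movel([x,y,z],o,speed=.06)
    f=read_ft_force()-f0
    if abs(f[2])>4 or np.hypot(f[0],f[1])>8: break
print("stop",z,read_eef_pos(),f)
if z<.13:
    move_gripper(.05); pause(.2)
    movel([x,y,.24],o,speed=.12); pause(.4)
    save("scene","end_s");w=save("wrist","end_w");a=cv2.imread("pics/end_s.png")
    h=np.zeros((420,1040,3),np.uint8);h[:,:480]=cv2.resize(a[140:350,150:390],None,fx=2,fy=2);h[:,480:]=w[:,:,::-1];cv2.imwrite("pics/end_c.png",cv2.resize(h,None,fx=.76,fy=.76))
    for n,zz in (("card",.01),("rack",0)):print(n,[(onz("wrist",r["at"],zz).round(3),round(r["confidence"],2)) for r in tip_of("wrist",n)[:2]])
print(read_time_s(),read_finger_gap())
E
```

```text
stop 0.1235 [ 0.53738439 -0.33712396  0.12434187] [-0.71571515 -0.58557268  6.26342965]
card [(array([ 0.538, -0.336,  0.01 ]), 0.65)]
rack [(array([ 0.538, -0.338,  0.   ]), 0.66), (array([ 0.346, -0.237,  0.   ]), 0.61)]
31.8 0.049976314543896026
```

View pics/end_c.png

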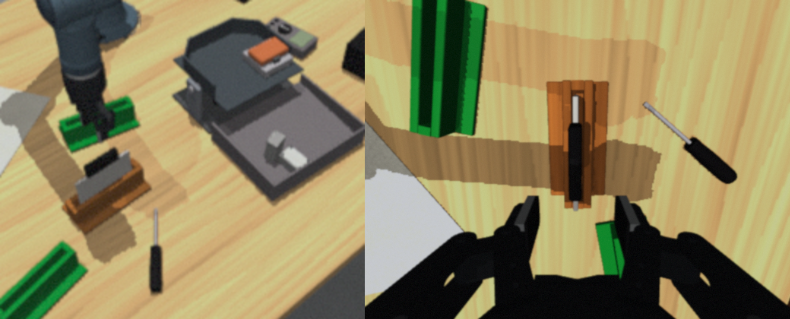

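```bash
python3 - <<'E'
from h import *
save("top","final")
for n,z in (("transformer",.105),("filter1",.02),("pan_lip",.105)):print(n,[(onz("top",r["at"],z).round(3),round(r["confidence"],2)) for r in tip_of("top",n)[:2]])
sign_off();print(read_time_s())
E
```

```text
transformer [(array([0.507, 0.162, 0.105]), 0.95)]
filter1 [(array([0.742, 0.03 , 0.02 ]), 0.76)]
pan_lip [(array([0.58 , 0.1  , 0.105]), 0.84)]
the job is handed in; nothing more can be done
the job is handed in; nothing more can be done
```

I took the panel from the brown rack and held it across the transformer's half of the pan mouth. Pressing the lip down to about 0.3 rad slid both small boxes out into the tray. I then let the pan come back level, put the panel back in its slot, and signed off at about 32 s of the 56 s allowed. No verdict was reported.

What the last checks showed:
- **Panel:** it stands upright and released, within about 2 mm of the rack centre. It seated at the same height it was picked from, with about 6 N of contact force.
- **Transformer:** it is in the pan, its centre about 75 mm behind the lip.
- **Pan:** it looks level in the pictures, and the lip was found at about its starting position; the tilt angle itself was not read.
- **Boxes:** both are in the tray. In the last top-camera check the network reported only one of them, but both show in the picture taken just before it. One seems to be standing on end, which should still be within the tray's limits.
- **Bystanders:** I did not touch the multimeter, meter box or screwdriver, and all three stayed well clear of the arm's path. I did not measure their positions again at the end.

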